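# Scrub the beaker with the bottle brush

### The arm

A 6-joint arm with a two-finger parallel gripper is mounted at the origin on a cart in front of the work surface, level with it; the furniture and walls round the work are solid. World frame = base frame: x ahead of the robot, y to its left, z up, the work surface at z = 0. Lengths are in m, angles in rad, forces in N, time in s.
With the tool pointing down it reaches from about 0.35 to 0.775 m from the base axis. Payload 5.5 kg.
Tool frame: the origin (TCP) lies at the very end of the fingers, on their centre line; the grasp point (between the pads) lies 19 mm behind it; z points along the fingers, y is the line along which they close (so a half turn about z gives the same grasp; the last joint's range is limited). The gripper opens to 85 mm and grips with 20 to 120 N. Pads are 22 mm wide; open, the fingers measure 114 mm over their backs; the gripper's body (76 mm by 85 mm) begins 54 mm behind the grasp point. The pads swing forward as they close: fully open they stand 13 mm farther back than shut.
Start: joints at [-1.362, 0.313, 0.046, 1.304, 0, 1.431], TCP at [0.197, -0.54, 0.231] pointing down, gripper open.
Joint ranges: [-2.76, 2.76], [-0.86, 1.69], [-1.03, 1.26], [-2.2, 2.34], [-1.47, 1.5], [-3.14, 3.14]. Speed limits (rad/s): [2.57, 2.57, 3.14, 3.14, 3.14, 3.14].

### API

Orientations are given as [roll, pitch, yaw] about the fixed x, y, z axes, in that order (R = Rz(yaw) Ry(pitch) Rx(roll)).
In Python, from workcell import observe, get_image, camera_info, workorder gives the robot as it stands.
- The arm moves only by the tool carry_out, never from a script. Its argument "plan" is a list that holds one entry, the list of rows, each a list of 7 numbers: the finger opening in m, from 0 to 0.0854, then the shift along the tool's x, y, z in m, then the turn, a rotation vector about the tool's x, y, z in units of 6 degrees (1.0 is 6 degrees). In form: [[[gripper, dx, dy, dz, ax, ay, az], ...]]. A call has 1 to 20 rows; each row is the pose to reach, as a shift and turn from the pose commanded when the call began, along the tool's axes at that moment; what a row does not reach only later rows make up. A row lasts 1/12 s, in which the tool goes at most 41.7 mm and 7.16 degrees, less where a joint would pass 70% of its speed; a pose out of reach is approached as far as the arm can. A call with a gripper value outside its range is refused whole. The fingers move at their own pace and stop on an object; the grip force is fixed at half the most. Time passes only in rows, so rows that repeat a pose let the fingers close. It gives the time, the measured TCP pose, the force, the opening and the grip force at its end, in the units of the state.
- observe(): the state, without advancing time (a new reading comes with each control period).
- get_image(name): name is "side" or "top"; returns the picture (480x640x3 uint8, red, green, blue); there is no depth.
- camera_info(name): a dict with "intrinsics" (3x3 intrinsics, pixels), "D" ([k1, k2, p1, p2, k3] as OpenCV has them; the pictures are not rectified), "world_from_camera" (4x4, takes a point from camera to world coordinates). Camera axes: x right, y down, z forward; pixel columns grow to the right and rows downward; lengths in m; the calibration is good to about 2 mm. A picture is of the moment at which its call begins. camera_info takes no time and is no camera call.
- workorder.sign_off(): hands the job in; it is judged then, once.
The state is a dict: "time": time; "q": joint angles; "qd": joint speeds; "tau": joint torques, N m; "eef_pos": TCP position; "eef_rot": TCP orientation; "contact_force": force on the tool from outside, world axes, zero at the start; "torque": the same for the moment, N m; "finger_gap": finger opening in m; "grip_force": force on a finger pad.
Only numpy, scipy, OpenCV 4.12 (cv2) and the standard library are available. Lean on these libraries where they do the work, as an engineer would, in place of code of your own. Each camera call takes 0.05 s, during which the arm holds its last target. There are 200 camera calls.

### The job

Take the blue-handled brush out of its fork stand and scrub the inside of the beaker that stands in the pale tray: with the brush upright, push its bristles down to the bottom of the beaker and draw them up again until their lower end is near the rim, three times over, without ramming the bottom or tipping or pushing the beaker, tray or petri dish about. Then hang the brush back in the fork of its stand by its collar, as it hung before, and let go.

Things in the scene. Friction and masses are not known exactly. Their poses are not given: they have to be found in the camera images.
- brush_handle (a point): Middle of the brush's round blue handle (24 mm diameter, from 40 mm below to 40 mm above this point; white rings near its ends). z: the brush's axis, from bristles up to handle. Brush 200 mm long, 70 g, round. Below this point: collar underside 45 mm (disc 34 mm diameter, 5 mm thick), bare 7 mm wire 45 to 90 mm, bristles 90 to 160 mm.
- brush_tip (a point): Lower end of the brush's bristles, on its axis, z as brush_handle. The visible bristles (48 mm diameter) give way; their firm core is 40 mm in diameter.
- brush_collar (a point): Underside of the brush's blue collar disc, on its axis, z as brush_handle. This rests on the fork's prongs.
- fork_seat (a point): Where the brush hangs: centre of the grey fork, at its prongs' top face, 150 mm above the worktop. Fixed stand, white base. Prongs run along x of this point; the slot, 18 mm wide in y, is open to -x, where the brush goes in and out with its collar lifted over 5 mm lips (x -26 to -32 mm). Back stop 5 mm high at x +26, slot end +23, post (16 mm) at +59; nothing stands higher. Base x -58 to +72.
- beaker_floor (a point): Centre of the inner floor of the beaker to scrub: loose, clear plastic, with spout, 100 g, 84 mm wide at the rim, upright in the tray. z is up along its axis. The rim is 92 mm above this point; the inside narrows from about 76 mm diameter at the rim to 62 mm at the floor. Down at the bottom means within 15 mm of this floor.
- brush: The whole brush; origin at the lower end of its bristles, z up along its axis.
- beaker: The whole beaker; origin on its underside, 3 mm below and 5 mm beside beaker_floor (which is the centre to aim at).
- tray: Loose shallow pale tray, 184 (x) x 250 (y) x 19 mm, origin at the centre of its underside, floor 2 mm thick. The beaker and the petri dish stand in it.
- petri: Loose clear petri dish, 88 mm diameter, 13 mm high, in the tray beside the beaker; origin at the centre of its underside. Leave it alone.
There are look-alikes about, which are no part of the job. What is shaped like the beaker but green or turquoise is not meant.

How it is judged:
On the way, in this order (a step that is already met when the one before it is completed fails the run):
1. first stroke down: the upright brush's lower end is inside the beaker within 15 mm of its floor (horizontal distance between brush_tip and beaker_floor below 0.035 m and angle between brush_tip's own z axis and vertical below 0.3 rad and z of brush_tip in the frame of beaker_floor below 0.015 m), for 0.1 s.
2. first stroke up: over the floor's centre within 35 mm, the lower end is more than 60 mm above the floor (the rim is at 92 mm) (horizontal distance between brush_tip and beaker_floor below 0.035 m and angle between brush_tip's own z axis and vertical below 0.3 rad and z of brush_tip in the frame of beaker_floor above 0.06 m), for 0.05 s.
3. second stroke down: the upright brush's lower end is inside the beaker within 15 mm of its floor (all of step 1), for 0.1 s.
4. second stroke up: over the floor's centre within 35 mm, the lower end is more than 60 mm above the floor (the rim is at 92 mm) (all of step 2), for 0.05 s.
5. third stroke down: the upright brush's lower end is inside the beaker within 15 mm of its floor (all of step 3), for 0.1 s.
6. third stroke up: over the floor's centre within 35 mm, the lower end is more than 60 mm above the floor (the rim is at 92 mm) (all of step 4), for 0.05 s.
At the end, for the whole second after the job is handed in: The brush hangs at rest in the fork, upright within 0.15 rad, collar within 14 mm along and 10 mm across the fork of the seat and 4 mm of the prongs' height. The beaker is upright within 0.1 rad; beaker, tray and petri dish are each within 30 mm of where they started (x of brush_collar in the frame of fork_seat between -0.014 and 0.014 m and y of brush_collar in the frame of fork_seat between -0.01 and 0.01 m and z of brush_collar in the frame of fork_seat between -0.004 and 0.004 m and angle between brush_tip's own z axis and vertical below 0.15 rad and linear speed of brush below 0.05 m/s and angular speed of brush below 0.5 rad/s and angle between beaker_floor's own z axis and vertical below 0.1 rad and distance of each of beaker_floor, tray, petri from where it was at the start of the episode below 0.03 m); the robot touches nothing.
It fails at once if the beaker is tipped by more than 0.25 rad (angle between beaker_floor's own z axis and vertical above 0.25 rad).
It fails at once if the beaker, tray or petri dish is moved by more than 30 mm (distance of any of beaker_floor, tray, petri from where it was at the start of the episode above 0.03 m).
It fails at once if the brush is pressed on the beaker with more than 25 N (contact force between brush and beaker above 25 N).
It also fails if it takes over 72 s, if anything falls off the work surface, if the arm or the gripper's body presses on something with over 40 N, if the wrist force passes 120 N, or if a joint passes its speed limit or range.

## Working session

There is one attempt and no reset: what is moved stays moved. The work goes in short steps, Python scripts to look and compute and a tool call to move; the robot and the scene stay as the last step left them, time stands still between calls to the robot, and variables do not carry over. Pictures are saved under pics/ and viewed, at most 10 in all, crops included, and the job is handed in when it is done.

Besides the shell and the picture viewer there is one more tool, called as name(argument=value, ...) on one line, values as JSON. carry_out: Moves the arm, as the interface text tells. Its arguments: {"type":"object","properties":{"plan":{"type":"array"}},"required":["plan"]}

```bash
mkdir -p pics; python3 - <<'E'
from workcell import *
import cv2,numpy as np
for n in("side","top"):
    cv2.imwrite(f"pics/{n}0.png",get_image(n)[...,::-1]); c=camera_info(n); print(n,np.round(c["intrinsics"],1).tolist(),c["D"],np.round(c["world_from_camera"],3).tolist())
s=observe(); print(s)
E
```

```text
side [[610.2, 0.0, 325.8], [0.0, 610.2, 240.6], [0.0, 0.0, 1.0]] [-0.15502117  0.          0.          0.          0.        ] [[-1.0, 0.015, -0.007, 0.485], [0.015, 0.559, -0.829, 1.599], [-0.009, -0.829, -0.559, 1.13], [0.0, 0.0, 0.0, 1.0]]
top [[537.3, 0.0, 328.6], [0.0, 537.3, 230.3], [0.0, 0.0, 1.0]] [-0.12175777  0.          0.          0.          0.        ] [[0.244, -0.917, 0.315, 0.004], [-0.97, -0.232, 0.076, 0.034], [0.003, -0.324, -0.946, 1.52], [0.0, 0.0, 0.0, 1.0]]
{'time': 0.1, 'q': array([-1.36159706e+00,  3.13909102e-01,  4.50900124e-02,  1.30358184e+00,
        3.70859081e-05,  1.43120390e+00]), 'qd': array([-0.00060854, -0.00141987,  0.00315668, -0.00140475, -0.0023585 ,
        0.00014337]), 'tau': array([ 2.56462881e-03, -4.81724167e+01,  2.99244297e+01,  1.26828934e-02,
       -1.08741776e-04, -1.13511334e-06]), 'eef_pos': array([ 0.19642535, -0.53993376,  0.23050619]), 'eef_rot': array([-3.14000882e+00, -2.59988475e-04,  3.48791460e-01]), 'contact_force': array([-0.12435757,  0.00338139, -0.09889116]), 'torque': array([-0.00325155,  0.03010349,  0.03906795]), 'grip_force': 0.0, 'finger_gap': 0.0855886056979865}
```

View pics/side0.png

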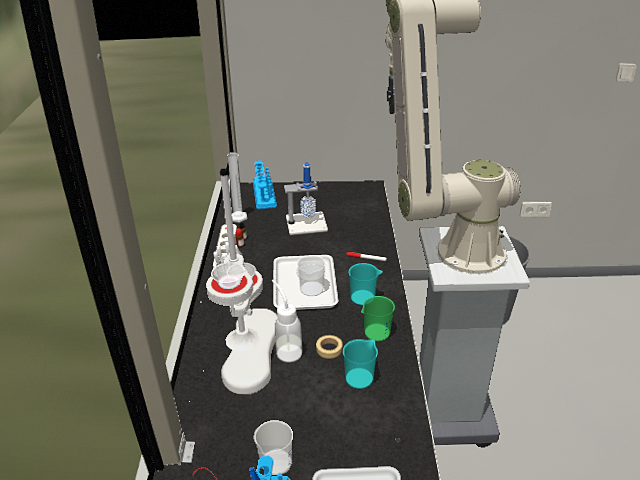

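View pics/top0.png

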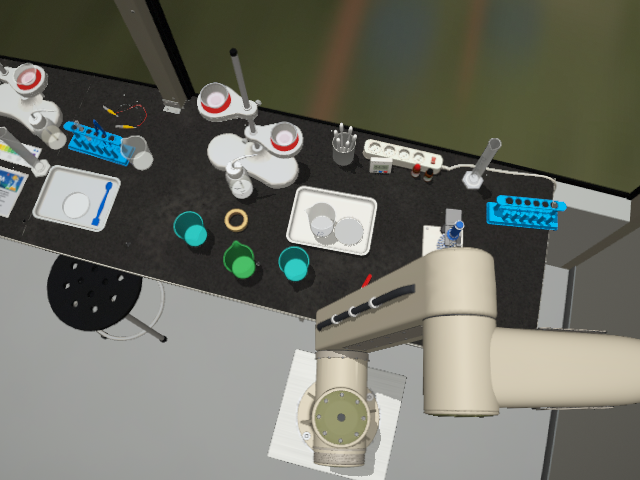

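Candidates for the brush: blue handle at side (307,175) / top (457,230). The light-blue tube racks (side (263,183), (265,468)) and the blue bar at top (102,203) are not it. Candidates for the beaker: the clear one in the tray at side (311,275) / top (322,218). The clear one at top (138,152) stands on no tray, and the green and turquoise ones are excluded. Next, a close crop to check this choice.

```bash
python3 - <<'E'
import cv2,numpy as np
s=cv2.imread("pics/side0.png");t=cv2.imread("pics/top0.png")
def c(i,x,y,w=80,h=60): return cv2.resize(i[y:y+h,x:x+w],(400,300),interpolation=cv2.INTER_CUBIC)
# tiles: origin (x,y), 5x
a=np.vstack([np.hstack([c(s,270,155,100,75),c(s,268,245)]),np.hstack([c(t,415,200),c(t,290,188)])])
cv2.imwrite("pics/crop1.png",a)
for n,i,(x,y,w,h) in(("side",s,(280,150,60,90)),("top",t,(415,195,70,65))):
    hsv=cv2.cvtColor(i[y:y+h,x:x+w],cv2.COLOR_BGR2HSV); m=cv2.inRange(hsv,(100,140,40),(130,255,255))
    _,_,st,ce=cv2.connectedComponentsWithStats(m)
    for q,e in zip(st[1:],ce[1:]):
        if q[4]>4: print(n,q[:2]+[x,y],q[2:],e+[x,y])
E
```

```text
side [305 163] [ 4  3 12] [306.5 164. ]
side [304 168] [ 7 15 95] [306.68421053 175.21052632]
side [303 184] [10  5 29] [307.51724138 186.13793103]
top [456 222] [ 7  6 34] [459.32352941 224.41176471]
top [447 227] [14 13 92] [453.16304348 233.14130435]
```

View pics/crop1.png

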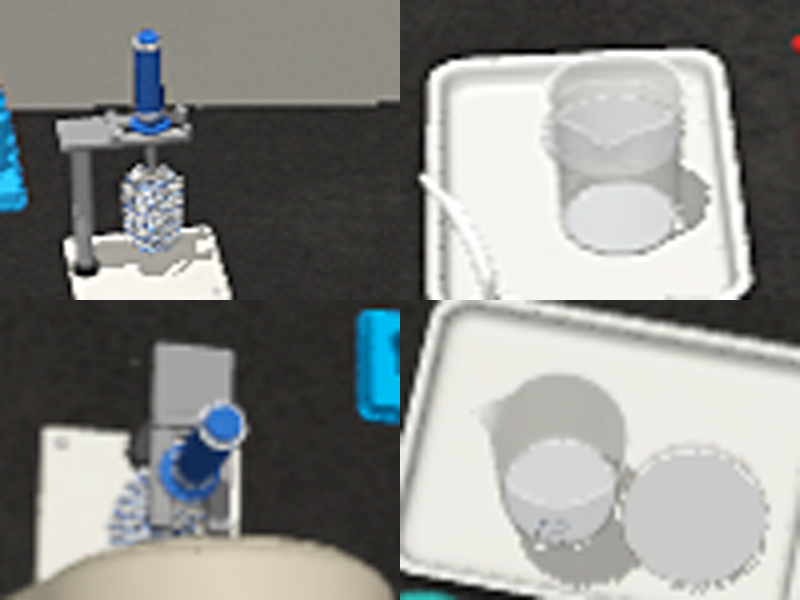

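Crop shows: brush in fork (collar side (308,186), top (453,235)), slot opening to the right in the side view. The clear beaker is in the tray (floor side (312,289), top (322,226)), with the petri dish beside it at top (349,232).

```bash
cat > h.py <<'E'
from workcell import *
import cv2,numpy as np
def ray(n,p):
    c=camera_info(n); K=np.array(c["intrinsics"]);T=np.array(c["world_from_camera"])
    u=cv2.undistortPoints(np.array([[p]],float),K,np.array(c["D"]))[0,0]
    return T[:3,3],T[:3,:3]@np.array([*u,1])
def cast(n,p,z):
    o,d=ray(n,p); return np.round(o+d*(z-o[2])/d[2],4)
def tri(ps):
    A=0;b=0
    for n,p in ps:
        o,d=ray(n,p); d=d/np.linalg.norm(d); M=np.eye(3)-np.outer(d,d); A=A+M; b=b+M@o
    return np.round(np.linalg.solve(A,b),4)
E
python3 - <<'E'
from h import *
for l,n,p,z in [("cap","top",(459.7,223.9),.235),("cap","side",(307,164),.235),("collar","top",(453.2,234.6),.153),("collar","side",(308,186),.153),
 ("handle","side",(306.75,175),.195),("floor","side",(312.4,288.6),.005),("floor","top",(322,226.2),.005),("rim","top",(321.8,216),.097),("petri","top",(349,231.6),.015),
 ("plateend","top",(453.8-0,209.4),.15),("plL","top",(446,209),.15),("plR","top",(461.6,210),.15),("baseA","side",(286.2,214.5),.01),("baseB","side",(323,212),.01),("prongtipS","side",(317.5,189),.15),("plateS","side",(285,190),.15)]: print(l,n,cast(n,p,z))
print("collar tri",tri([("top",(453.2,234.6)),("side",(308,186))]),"cap",tri([("top",(459.7,223.9)),("side",(307,164))]))
E
```

```text
cap top [ 0.5297 -0.1839  0.235 ]
cap side [ 0.5276 -0.1745  0.235 ]
collar top [ 0.5286 -0.1857  0.153 ]
collar side [ 0.5264 -0.1758  0.153 ]
handle side [ 0.5294 -0.1742  0.195 ]
floor side [0.5135 0.1827 0.005 ]
floor top [0.5148 0.1777 0.005 ]
rim top [0.5131 0.1771 0.097 ]
petri top [0.5146 0.0952 0.015 ]
plateend top [ 0.6024 -0.1753  0.15  ]
plL top [ 0.5982 -0.1541  0.15  ]
plR top [ 0.606  -0.1968  0.15  ]
baseA side [ 0.6071 -0.2309  0.01  ]
baseB side [ 0.4776 -0.244   0.01  ]
prongtipS side [ 0.495  -0.1599  0.15  ]
plateS side [ 0.6019 -0.1565  0.15  ]
collar tri [ 0.5283 -0.186   0.1483] cap [ 0.5295 -0.1842  0.231 ]
```

carry_out(plan=[[[0.0854,0.22,-0.11,-0.04,0,0,-6],[0.0854,0.435,-0.221,-0.04,0,0,-13],[0.0854,0.435,-0.221,-0.04,0,0,-13],[0.0854,0.435,-0.221,-0.04,0,0,-13],[0.0854,0.435,-0.221,-0.04,0,0,-13],[0.0854,0.435,-0.221,-0.04,0,0,-13],[0.0854,0.435,-0.221,-0.04,0,0,-13],[0.0854,0.435,-0.221,-0.04,0,0,-13],[0.0854,0.435,-0.221,-0.04,0,0,-13],[0.0854,0.435,-0.221,-0.04,0,0,-13],[0.0854,0.435,-0.221,-0.04,0,0,-13],[0.0854,0.435,-0.221,-0.04,0,0,-13],[0.0854,0.435,-0.221,-0.04,0,0,-13],[0.0854,0.435,-0.221,-0.04,0,0,-13],[0.0854,0.435,-0.221,-0.04,0,0,-13],[0.0854,0.435,-0.221,-0.04,0,0,-13]]])

```text
time: 1.43
eef_pos: [0.529, -0.1848, 0.2709]
eef_rot: [-3.141, -0.0, 1.709]
contact_force: [-0.2, -1.5, -0.2]
finger_gap: 0.0852
grip_force: 0.0
```

```bash
python3 - <<'E'
from h import *
s=get_image("side")[...,::-1];t=get_image("top")[...,::-1]
a=np.hstack([cv2.resize(s[90:240,260:360],(400,600)),cv2.resize(t[140:290,390:490],(400,600))]); cv2.imwrite("pics/c2.png",a)
# now-unoccluded beaker/petri reference
cv2.imwrite("pics/top1.png",t); cv2.imwrite("pics/side1.png",s)
E
```

```text
(no output)
```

View pics/c2.png

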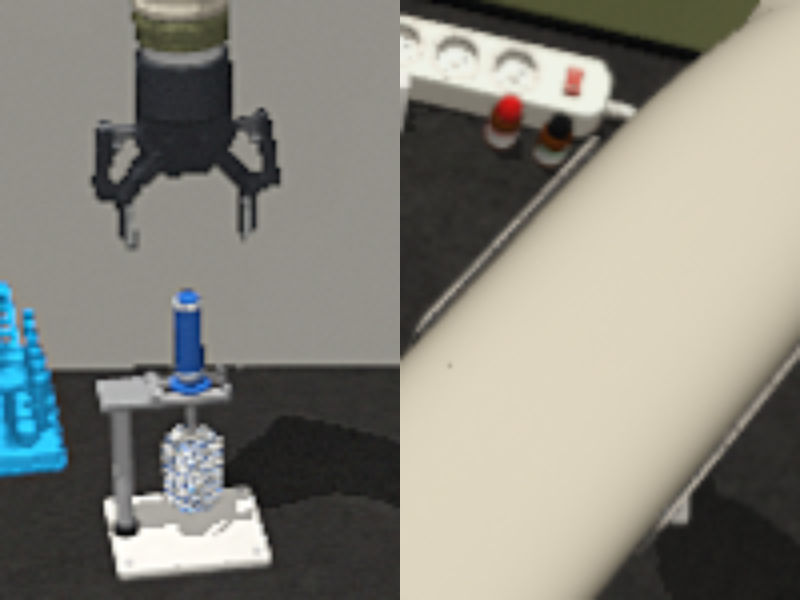

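Side view: fingers straddle the handle evenly (tile x 186 against 187). The top view is blocked by the arm. Going down and gripping.

carry_out(plan=[[[0.0854,0,0,0.03,0,0,0],[0.0854,0,0,0.06,0,0,0],[0.0854,0,0,0.085,0,0,0],[0.0854,0,0,0.097,0,0,0],[0.0854,0,0,0.097,0,0,0],[0.0854,0,0,0.097,0,0,0],[0.04,0,0,0.097,0,0,0],[0.03,0,0,0.097,0,0,0],[0.022,0,0,0.097,0,0,0],[0.01,0,0,0.097,0,0,0],[0.01,0,0,0.097,0,0,0],[0.01,0,0,0.097,0,0,0],[0.01,0,0,0.097,0,0,0],[0.01,0,0,0.097,0,0,0],[0.01,0,0,0.097,0,0,0]]])

```text
time: 2.78
eef_pos: [0.5303, -0.1843, 0.1751]
eef_rot: [3.14, 0.001, 1.71]
contact_force: [-0.9, 0.2, 5.3]
finger_gap: 0.0226
grip_force: 58.9
```

carry_out(plan=[[[0.01,0,0,-0.007,0,0,0],[0.01,0,0,-0.014,0,0,0],[0.01,0,0,-0.014,0,0,0],[0.01,0,0,-0.014,0,0,0],[0.01,0,-0.015,-0.014,0,0,0],[0.01,0,-0.035,-0.014,0,0,0],[0.01,0,-0.055,-0.014,0,0,0],[0.01,0,-0.075,-0.014,0,0,0],[0.01,0,-0.095,-0.014,0,0,0],[0.01,0,-0.11,-0.014,0,0,0],[0.01,0,-0.11,-0.03,0,0,0],[0.01,0,-0.11,-0.06,0,0,0],[0.01,0,-0.11,-0.09,0,0,0],[0.01,0,-0.11,-0.115,0,0,0],[0.01,0,-0.11,-0.115,0,0,0],[0.01,0,-0.11,-0.115,0,0,0]]])

```text
time: 4.12
eef_pos: [0.4215, -0.1998, 0.2904]
eef_rot: [3.139, 0.002, 1.71]
contact_force: [-0.1, 0.5, -0.5]
finger_gap: 0.0227
grip_force: 59.0
```

```bash
python3 - <<'E'
from h import *
s=get_image("side")[...,::-1];t=get_image("top")[...,::-1]
a=np.hstack([cv2.resize(s[80:230,280:380],(400,600)),cv2.resize(t[170:280,270:380],(400,400))[:, :] if 0 else cv2.resize(t[150:300,270:370],(400,600))]); cv2.imwrite("pics/c3.png",a)
E
```

```text
(no output)
```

View pics/c3.png

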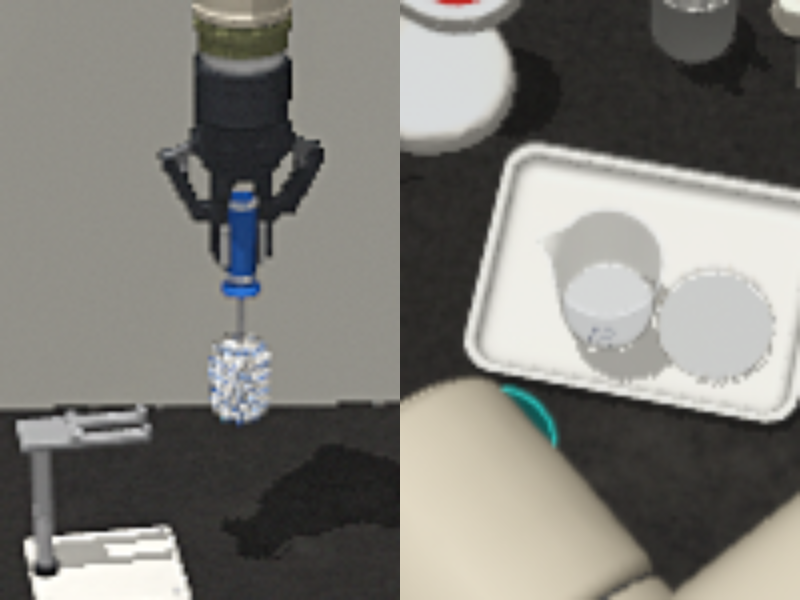

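Brush hangs straight in the gripper (handle top at tile (243,195), tip at (240,415)). The beaker and petri dish are unchanged.

```bash
python3 - <<'E'
from h import *
for p,z in(((340,183),.15),((340,152),.268),((340.75,127.7),.35)): print(cast("side",p,z))
# earlier-frame consistency: fingertips when at (0.529,-0.185)
print(cast("side",(306.5,150.5),.282))
print(observe()["eef_pos"])
E
```

```text
[ 0.4196 -0.1988  0.15  ]
[ 0.4203 -0.1917  0.268 ]
[ 0.4179 -0.1986  0.35  ]
[ 0.5281 -0.1771  0.282 ]
[ 0.4204737  -0.19908047  0.28827843]
```

carry_out(plan=[[[0.01,0.007,0.003,0,0,0,0],[0.01,0.022,0.009,0,0,0,0],[0.01,0.043,0.018,0,0,0,0],[0.01,0.065,0.026,0,0,0,0],[0.01,0.087,0.035,0,0,0,0],[0.01,0.108,0.044,0,0,0,0],[0.01,0.134,0.054,0,0,0,0],[0.01,0.159,0.064,0,0,0,0],[0.01,0.184,0.074,0,0,0,0],[0.01,0.209,0.085,0,0,0,0],[0.01,0.235,0.095,0,0,0,0],[0.01,0.26,0.105,0,0,0,0],[0.01,0.285,0.115,0,0,0,0],[0.01,0.31,0.126,0,0,0,0],[0.01,0.332,0.134,0,0,0,0],[0.01,0.347,0.14,0,0,0,0],[0.01,0.356,0.144,0,0,0,0],[0.01,0.361,0.146,0,0,0,0],[0.01,0.361,0.146,0,0,0,0],[0.01,0.361,0.146,0,0,0,0]]])

```text
time: 5.88
eef_pos: [0.5149, 0.1781, 0.2888]
eef_rot: [-3.14, 0.001, 1.71]
contact_force: [-0.6, -0.3, -0.5]
finger_gap: 0.0225
grip_force: 59.0
```

```bash
python3 - <<'E'
from h import *
s=get_image("side")[...,::-1];t=get_image("top")[...,::-1]
a=np.hstack([cv2.resize(s[170:320,260:360],(400,600)),cv2.resize(t[130:280,270:370],(400,600))]); cv2.imwrite("pics/c4.png",a)
o=observe(); print(o["eef_pos"],o["eef_rot"])
E
```

```text
[0.51509841 0.17759374 0.28919388] [-3.14120690e+00  3.84191320e-04  1.70906764e+00]
```

View pics/c4.png

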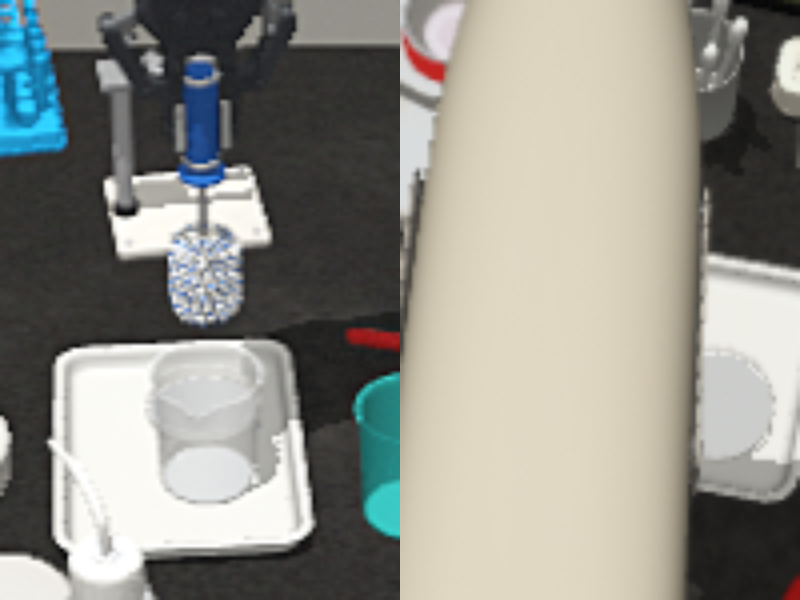

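Side view: brush tip centre about tile (205,303), above the beaker's floor centre at (208,473), which looks aligned. Checking by rays.

```bash
python3 - <<'E'
from h import *
print(cast("side",(311.25,245.75),.149),cast("side",(312,288.25),.005),cast("side",(310.3,216.5),.267))
E
```

```text
[0.5138 0.1685 0.149 ] [0.5147 0.181  0.005 ] [0.5136 0.2014 0.267 ]
```

carry_out(plan=[[[0.01,0,0,0.012,0,0,0],[0.01,0,0,0.03,0,0,0],[0.01,0,0,0.05,0,0,0],[0.01,0,0,0.068,0,0,0],[0.01,0,0,0.08,0,0,0],[0.01,0,0,0.09,0,0,0],[0.01,0,0,0.09,0,0,0],[0.01,0,0,0.09,0,0,0]]])

```text
time: 6.65
eef_pos: [0.5151, 0.1778, 0.1993]
eef_rot: [-3.141, 0.0, 1.709]
contact_force: [0.4, 0.2, -0.9]
finger_gap: 0.0224
grip_force: 59.0
```

```bash
python3 - <<'E'
from h import *
s=get_image("side")[...,::-1]
cv2.imwrite("pics/c5.png",cv2.resize(s[190:310,265:365],(700,600)*1 if 0 else (500,600)))
o=observe(); print(o["eef_pos"],o["contact_force"],o["torque"])
E
```

```text
[0.5156536  0.17808288 0.20001582] [-0.12056481 -0.0020235  -0.74068631] [ 0.02537328  0.04449904 -0.02318089]
```

View pics/c5.png

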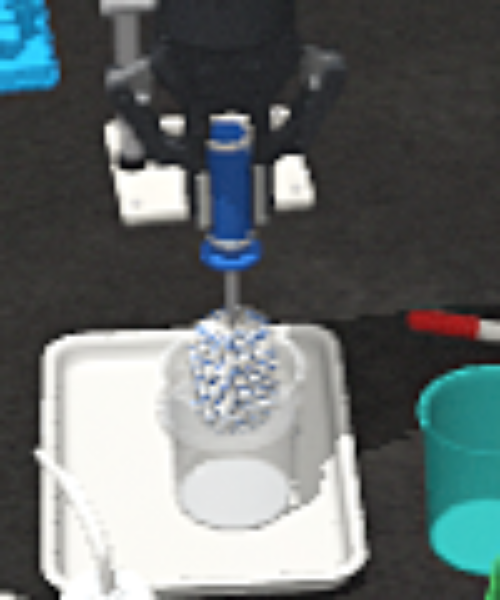

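The brush is inside the beaker, centred (bristles at tile x 235, floor at 237), with no contact force. Going on down slowly.

carry_out(plan=[[[0.01,0,0,0.01,0,0,0],[0.01,0,0,0.02,0,0,0],[0.01,0,0,0.03,0,0,0],[0.01,0,0,0.037,0,0,0],[0.01,0,0,0.042,0,0,0],[0.01,0,0,0.046,0,0,0],[0.01,0,0,0.047,0,0,0],[0.01,0,0,0.047,0,0,0],[0.01,0,0,0.047,0,0,0]]])

```text
time: 7.45
eef_pos: [0.5155, 0.1785, 0.1525]
eef_rot: [3.141, 0.0, 1.71]
contact_force: [-0.1, 0.3, 0.0]
finger_gap: 0.0227
grip_force: 59.0
```

carry_out(plan=[[[0.01,0,0,0.001,0,0,0],[0.01,0,0,0.002,0,0,0],[0.01,0,0,0.003,0,0,0],[0.01,0,0,0.003,0,0,0],[0.01,0,0,0.003,0,0,0]]])

```text
time: 7.87
eef_pos: [0.5153, 0.1784, 0.1493]
eef_rot: [3.142, 0.0, 1.71]
contact_force: [-0.1, -0.5, -0.2]
finger_gap: 0.0225
grip_force: 59.0
```

carry_out(plan=[[[0.01,0,0,-0.012,0,0,0],[0.01,0,0,-0.03,0,0,0],[0.01,0,0,-0.05,0,0,0],[0.01,0,0,-0.068,0,0,0],[0.01,0,0,-0.078,0,0,0],[0.01,0,0,-0.078,0,0,0],[0.01,0,0,-0.078,0,0,0],[0.01,0,0,-0.066,0,0,0],[0.01,0,0,-0.048,0,0,0],[0.01,0,0,-0.03,0,0,0],[0.01,0,0,-0.016,0,0,0],[0.01,0,0,-0.007,0,0,0],[0.01,0,0,-0.002,0,0,0],[0.01,0,0,0,0,0,0],[0.01,0,0,0,0,0,0],[0.01,0,0,0,0,0,0],[0.01,0,0,0,0,0,0]]])

```text
time: 9.28
eef_pos: [0.5159, 0.1785, 0.1501]
eef_rot: [3.14, 0.0, 1.71]
contact_force: [0.5, -0.5, -0.4]
finger_gap: 0.0224
grip_force: 59.0
```

carry_out(plan=[[[0.01,0,0,-0.012,0,0,0],[0.01,0,0,-0.03,0,0,0],[0.01,0,0,-0.05,0,0,0],[0.01,0,0,-0.068,0,0,0],[0.01,0,0,-0.078,0,0,0],[0.01,0,0,-0.078,0,0,0],[0.01,0,0,-0.078,0,0,0],[0.01,0,0,-0.066,0,0,0],[0.01,0,0,-0.048,0,0,0],[0.01,0,0,-0.03,0,0,0],[0.01,0,0,-0.016,0,0,0],[0.01,0,0,-0.007,0,0,0],[0.01,0,0,-0.002,0,0,0],[0.01,0,0,0,0,0,0],[0.01,0,0,0,0,0,0],[0.01,0,0,0,0,0,0],[0.01,0,0,0,0,0,0]]])

```text
time: 10.7
eef_pos: [0.5159, 0.1786, 0.1501]
eef_rot: [3.14, 0.0, 1.71]
contact_force: [0.5, 0.2, -0.2]
finger_gap: 0.0227
grip_force: 59.0
```

carry_out(plan=[[[0.01,0,0,-0.012,0,0,0],[0.01,0,0,-0.03,0,0,0],[0.01,0,0,-0.05,0,0,0],[0.01,0,0,-0.068,0,0,0],[0.01,0,0,-0.078,0,0,0],[0.01,0,0,-0.078,0,0,0],[0.01,0,0,-0.078,0,0,0],[0.01,0,0,-0.09,0,0,0],[0.01,0,0,-0.11,0,0,0],[0.01,0,0,-0.13,0,0,0],[0.01,0,0,-0.14,0,0,0],[0.01,0,0,-0.14,0,0,0],[0.01,0,0,-0.14,0,0,0]]])

```text
time: 11.78
eef_pos: [0.5153, 0.1784, 0.2884]
eef_rot: [-3.141, 0.0, 1.71]
contact_force: [-0.1, 0.7, -1.0]
finger_gap: 0.0227
grip_force: 58.9
```

carry_out(plan=[[[0.01,-0.007,-0.003,0,0,0,0],[0.01,-0.022,-0.009,0,0,0,0],[0.01,-0.043,-0.018,0,0,0,0],[0.01,-0.065,-0.026,0,0,0,0],[0.01,-0.087,-0.035,0,0,0,0],[0.01,-0.108,-0.044,0,0,0,0],[0.01,-0.134,-0.054,0,0,0,0],[0.01,-0.159,-0.064,0,0,0,0],[0.01,-0.184,-0.074,0,0,0,0],[0.01,-0.209,-0.085,0,0,0,0],[0.01,-0.235,-0.095,0,0,0,0],[0.01,-0.26,-0.105,0,0,0,0],[0.01,-0.285,-0.115,0,0,0,0],[0.01,-0.31,-0.126,0,0,0,0],[0.01,-0.332,-0.134,0,0,0,0],[0.01,-0.347,-0.14,0,0,0,0],[0.01,-0.356,-0.144,0,0,0,0],[0.01,-0.361,-0.146,0,0,0,0],[0.01,-0.361,-0.146,0,0,0,0],[0.01,-0.361,-0.146,0,0,0,0]]])

```text
time: 13.45
eef_pos: [0.4206, -0.1988, 0.2888]
eef_rot: [-3.141, -0.001, 1.71]
contact_force: [0.4, 0.2, -1.4]
finger_gap: 0.0231
grip_force: 59.0
```

carry_out(plan=[[[0.01,0,0,0.015,0,0,0],[0.01,0,0,0.04,0,0,0],[0.01,0,0,0.065,0,0,0],[0.01,0,0,0.085,0,0,0],[0.01,0,0,0.097,0,0,0],[0.01,0,0,0.101,0,0,0],[0.01,0,0,0.101,0,0,0],[0.01,0,0,0.101,0,0,0]]])

```text
time: 14.12
eef_pos: [0.4213, -0.1989, 0.1889]
eef_rot: [3.141, 0.0, 1.711]
contact_force: [-0.6, 0.1, -0.1]
finger_gap: 0.0229
grip_force: 59.0
```

carry_out(plan=[[[0.01,0,0.01,0,0,0,0],[0.01,0,0.025,0,0,0,0],[0.01,0,0.04,0,0,0,0],[0.01,0,0.055,0,0,0,0],[0.01,0,0.07,0,0,0,0],[0.01,0,0.085,0,0,0,0],[0.01,0,0.098,0,0,0,0],[0.01,0,0.107,0,0,0,0],[0.01,0,0.11,0,0,0,0],[0.01,0,0.11,0,0,0,0],[0.01,0,0.11,0,0,0,0]]])

```text
time: 15.03
eef_pos: [0.5297, -0.184, 0.1884]
eef_rot: [-3.141, 0.0, 1.71]
contact_force: [0.3, 0.6, -0.9]
finger_gap: 0.0229
grip_force: 59.0
```

Clean entry at the same pose as on the way out. Lower 14 mm, look, then release.

carry_out(plan=[[[0.01,0,0,0.004,0,0,0],[0.01,0,0,0.008,0,0,0],[0.01,0,0,0.011,0,0,0],[0.01,0,0,0.013,0,0,0],[0.01,0,0,0.014,0,0,0],[0.01,0,0,0.014,0,0,0],[0.01,0,0,0.014,0,0,0]]])

```text
time: 15.62
eef_pos: [0.5292, -0.184, 0.1751]
eef_rot: [-3.141, 0.0, 1.71]
contact_force: [-3.3, 1.8, 5.9]
finger_gap: 0.0224
grip_force: 59.6
```

```bash
python3 - <<'E'
from h import *
s=get_image("side")[...,::-1]; cv2.imwrite("pics/c6.png",cv2.resize(s[110:240,260:350],(415,600)))
E
```

```text
(no output)
```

View pics/c6.png

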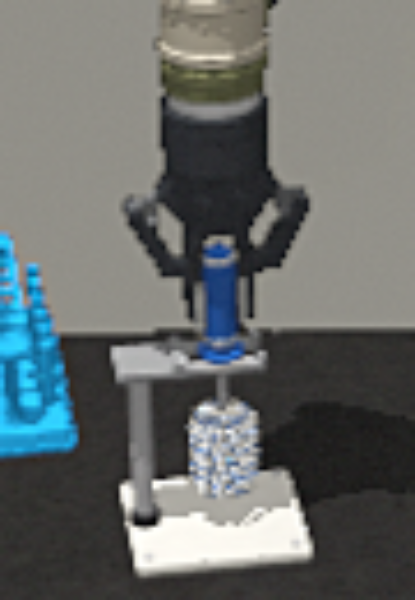

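The collar is seated on the prongs (tile (221,352)) and the brush is upright, with 5.9 N of support. Opening slowly, then rising.

carry_out(plan=[[[0.03,0,0,0,0,0,0],[0.04,0,0,0,0,0,0],[0.06,0,0,0,0,0,0],[0.0854,0,0,0,0,0,0],[0.0854,0,0,0,0,0,0],[0.0854,0,0,0,0,0,0],[0.0854,0,0,0,0,0,0],[0.0854,0,0,0,0,0,0],[0.0854,0,0,-0.02,0,0,0],[0.0854,0,0,-0.05,0,0,0],[0.0854,0,0,-0.08,0,0,0],[0.0854,0,0,-0.11,0,0,0],[0.0854,0,0,-0.13,0,0,0],[0.0854,0,0,-0.13,0,0,0],[0.0854,0,0,-0.13,0,0,0],[0.0854,0,0,-0.13,0,0,0]]])

```text
time: 17.0
eef_pos: [0.5296, -0.184, 0.3035]
eef_rot: [-3.141, -0.0, 1.71]
contact_force: [-0.5, 0.3, -0.1]
finger_gap: 0.0857
grip_force: 0.0
```

```bash
python3 - <<'E'
from h import *
s=get_image("side")[...,::-1]; cv2.imwrite("pics/c7.png",cv2.resize(s[110:310,250:380],(390,600)))
E
```

```text
(no output)
```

View pics/c7.png

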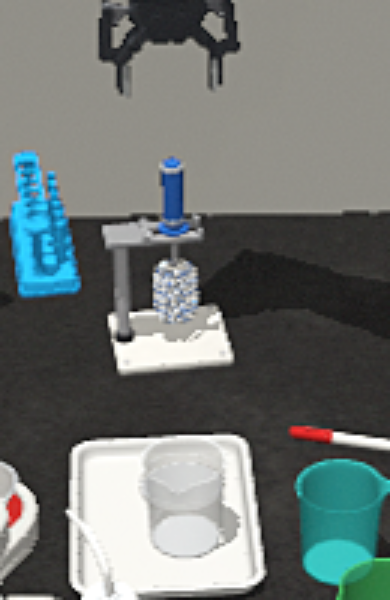

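The brush hangs upright in the fork (collar at tile (174,228)), the beaker stands where it was in the tray, and the gripper is clear.

```bash
python3 -c "
from workcell import workorder; print(workorder.sign_off())"
```

```text
the job is handed in; nothing more can be done
None
```

The beaker was scrubbed with three strokes, down to about 5 mm above its floor by my estimate and with no contact force felt. The brush hangs in its fork again, released, and the job is handed in; the sign-off gave no verdict.

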